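# Vent the leak-test rig and hold its zero button down

### The job

Zero the leak-test rig's pressure indicator against open air: turn the lever of the vent ball valve until the valve is fully open, the lever in line with the pipe. Then, with the slim stylus from the tool stand, reach down through the round zero port in the indicator's face, press the recessed button fully down and finish while still gripping the upright stylus and holding the button down with it. Do not press the button before the valve is fully open; leave the screwdriver and the mirror in the stand, and the brake unit where it is.

Things in the scene. Friction and masses are not known exactly. Their poses are not given: they have to be found in the camera images.
- rig: the leak-test rig, fixed to the bench and turned by up to 0.3 rad: an aluminium plate 150 x 330 x 10 mm; at its -y end a light grey pressure indicator lying face up (120 x 150 mm, flat face 56 mm above the bench), at its +y end a pipe along y with a tee, a steel ball valve and a brass silencer. Origin in the middle of the plate's underside, z up
- valve_axis (a point): the point on the vent ball valve's upright turning axis at lever height, 72 mm above the bench, fixed on the rig; its axes are the rig's: z up, the pipe along y. Pipe axis 37 mm above the bench, valve body 29 mm thick
- valve_grip (a point): the middle of the black plastic sleeve on the ball valve's lever, 68 mm out from the valve axis, 72 mm above the bench; its own -x axis points outward along the lever. The sleeve is 14 mm wide across the lever, 10 mm high and 52 mm long (40 to 92 mm from the valve axis), free on both sides and 57 mm clear above the base plate
- vent_valve (a joint): turn of the vent valve's lever, rad: 0 = closed, the lever crosswise to the pipe along the rig's -x; 1.571 = fully open, at its stop, the lever in line with the pipe along the rig's +y, over the silencer. It opens clockwise seen from above, needs about 0.22 N m (3 to 4 N at the sleeve) and stays where it is left. It starts closed or little opened (0 to 0.45)
- zero_port (a point): centre of the mouth of the round zero port, at the surface of the indicator's flat light grey face, 56 mm above the bench; axes as the rig's, z up. A dark raised rim 20 mm across surrounds it. The hole is 12 mm wide and straight down; the button's flat top (11 mm wide) lies 16 mm below the face
- zero_button (a joint): how far the recessed zero button is pressed, m: 0 = up, 0.004 = fully down (its top then 20 mm below the face). A spring pushes it up with 2 N at the top and 5 N fully down
- stand: wooden tool stand fixed to the bench, 180 x 56 mm and 55 mm high, origin in the middle of its underside, long side along its x. Three sockets in a row along its x, at x = -60, 0 and +60 mm, hold the stylus, the screwdriver and the mirror upright, in any order. The sockets are 11.5 mm wide for the top 20 mm, then 8 mm wide
- stylus: slim round stylus, 125 mm long, about 30 g, upright, tip down in a socket. Origin at the middle of the tip's end, z along the stylus to its top. White plastic tip 5 mm thick, 30 mm long, then a straight aluminium shaft 10 mm thick to the top. In the stand the tip's end is 5 mm above the bench and 70 mm of shaft stand above the stand, to be gripped. Raising it 50 mm frees it
- stylus_tip (a point): middle of the stylus's tip end (same point as the stylus's origin)
- screwdriver: bystander in the stand: short screwdriver with a black handle 22 mm thick on top, 116 mm long, reaching 66 mm above the stand; origin at its lower end
- mirror: bystander in the stand: inspection mirror, a steel rod 10 mm thick with a slanting disc 26 mm wide on top, reaching about 61 mm above the stand; origin at its lower end
- brake_unit: bystander on the other side of the rig: a car's brake control unit, black box 120 x 115 mm below, aluminium block in the middle, steel motor can on top, 133 mm high, 1.6 kg, loose; origin in the middle of its underside

How it is judged:
On the way, in this order (a step that is already met when the one before it is completed fails the run):
1. the vent valve is fully open (value of joint vent_valve above 1.45 rad), for 0.2 s.
2. the stylus, through the port, has the button fully down (value of joint zero_button above 0.003 m and z of stylus_tip in the frame of zero_port below -0.0175 m and horizontal distance between stylus_tip and zero_port below 0.006 m), for 0.2 s.
At the end, for the whole second after the job is handed in: Valve within 0.12 rad of its open stop; stylus gripped along its shaft (TCP within 130 mm of its tip), within 0.35 rad of upright, tip in the port (6 mm of its axis, over 17.5 mm deep), button down over 3 of 4 mm; screwdriver and mirror still in the stand, brake unit within 15 mm of its place (all of step 2 and value of joint vent_valve above 1.45 rad and angle between stylus's own z axis and vertical below 0.35 rad and contact force between the fingers and stylus above 2 N and distance between the grasp point and stylus_tip below 0.13 m and horizontal distance between each of screwdriver, mirror and stand below 0.07 m and angle between each of screwdriver, mirror's own z axis and vertical below 0.25 rad and distance of brake_unit from where it was at the start of the episode below 0.015 m and angle between brake_unit's own z axis and vertical below 0.2 rad); the arm keeps its last pose, push and grip.
It fails at once if the button is pressed while the vent valve is not fully open (value of joint zero_button above 0.002 m and value of joint vent_valve below 1.4 rad).
It fails at once if the screwdriver or the mirror is taken out or knocked over (distance of any of screwdriver, mirror from where it was at the start of the episode above 0.02 m).
It fails at once if the brake unit is shoved (distance of brake_unit from where it was at the start of the episode above 0.015 m).
It also fails if it takes over 51 s, if anything falls off the work surface, if the arm or the gripper's body presses on something with over 40 N, if the wrist force passes 120 N, or if a joint passes its speed limit or range.

### The arm

A 7-joint arm with a two-finger parallel gripper is mounted at the origin on the work surface. World frame = base frame: x ahead of the robot, y to its left, z up, the work surface at z = 0. Lengths are in m, angles in rad, forces in N, time in s.
With the tool pointing down it reaches from about 0.425 to 0.95 m from the base axis. Payload 4.7 kg.
Tool frame: the origin (TCP) lies between the finger pads, 19 mm behind the fingertips; this is the grasp point; z points along the fingers, y is the line along which they close (so a half turn about z gives the same grasp; the last joint's range is limited). The gripper opens to 85 mm and grips with 20 to 120 N. Pads are 22 mm wide; open, the fingers measure 114 mm over their backs; the gripper's body (76 mm by 85 mm) begins 54 mm behind the grasp point. The pads swing forward as they close: fully open they stand 13 mm farther back than shut.
Start: joints at [1.275, 0.469, -0.049, 1.532, 0.024, 1.141, -0.082], TCP at [0.178, -0.651, 0.25] pointing down, gripper open.
Joint ranges: [-2.59, 2.59], [-0.33, 1.99], [-1.39, 1.29], [0.1, 2.45], [-1.04, 4.18], [0.21, 1.99], [-2.66, 2.66]. Speed limits (rad/s): [2.57, 2.57, 3.14, 3.14, 3.14, 3.14, 3.14].

### API

Orientations are given as a 3x3 rotation matrix whose columns are the frame's x, y, z axes.
In Python, from rig import state, vision, ticket gives the robot as it stands.
- The arm moves only by the tool drive_tool, never from a script. Its argument "increments" is one flat list of numbers, 7 for each row, row after row: the shift along the tool's x, y, z in units of 25 mm (1.0 is 25 mm), then the turn, a rotation vector about the tool's x, y, z in units of 6 degrees (1.0 is 6 degrees), then the opening, from 0 (shut) to 1 (fully open). A call has 1 to 8 rows; each row shifts and turns the commanded pose from where the row before left it, along the tool's axes as they then stand; what a row does not reach is not made up. A row lasts 1/10 s, in which the tool goes at most 50 mm and 8.59 degrees, less where a joint would pass 70% of its speed; a pose out of reach is approached as far as the arm can. A call is refused whole if a number of a shift passes 1 or a number of a turn 1, either way. A call with a gripper value outside its range is refused whole. The fingers move at their own pace and stop on an object; "newtons" is the grip in N (left out, the last holds). Time passes only in rows, so rows that do not move let the fingers close. It gives the time, the measured TCP pose, the force, the opening and the grip force at its end, in the units of the state.
- state(): the state, without advancing time (a new reading comes with each control period).
- vision.snapshot(name): name is "side" or "top" or "wrist"; returns the picture (480x640x3 uint8, red, green, blue); there is no depth.
- vision.camera_model(name): a dict with "camera_matrix" (3x3 intrinsics, pixels), "extrinsics" (4x4, takes a point from world to camera coordinates); the wrist camera has in their place "hand_eye" (4x4, takes a point from camera to tool coordinates, whose origin is the TCP and whose axes are the flange's). Camera axes: x right, y down, z forward; pixel columns grow to the right and rows downward; lengths in m; the calibration is good to about 2 mm. The wrist camera is an equidistant fisheye: a pixel r from the principal point sees the ray r / f radians off the axis. A picture is of the moment at which its call begins: read the wrist's pose just before it. camera_model takes no time and is no camera call.
- ticket.job_done(): hands the job in; it is judged then, once.
The state is a dict: "time_s": time; "joints": joint angles; "qd": joint speeds; "joint_torque": joint torques, N m; "ee_pos": TCP position; "tcp_rot": TCP orientation; "wrist_force": force on the tool from outside, world axes, zero at the start; "wrist_torque": the same for the moment, N m; "finger_gap": finger opening in m; "finger_force": force on a finger pad.
Only numpy, scipy, OpenCV 4.12 (cv2) and the standard library are available. Lean on these libraries where they do the work, as an engineer would, in place of code of your own. Each camera call takes 0.05 s, during which the arm holds its last target. There are 200 camera calls.

## Working session

There is one attempt and no reset: what is moved stays moved. The work goes in short steps, Python scripts to look and compute and a tool call to move; the robot and the scene stay as the last step left them, time stands still between calls to the robot, and variables do not carry over. Pictures are saved under pics/ and viewed, at most 10 in all, crops included, and the job is handed in when it is done.

Besides the shell and the picture viewer there is one more tool, called after "Emit:" as name(argument=value, ...), one argument or row to a line, values as JSON. drive_tool: Moves the arm, as the interface text tells. Its arguments: {"type":"object","properties":{"increments":{"type":"array"},"newtons":{"type":"number"}},"required":["increments"]}

```bash
mkdir -p pics; ls; python3 - <<'E'
from rig import state, vision
import cv2,numpy as np
np.set_printoptions(precision=4,suppress=True)
s=state();print(s['time_s'],s['ee_pos'],s['tcp_rot'],s['finger_gap'],s['wrist_force'])
for n in("side","top","wrist"):
    im=vision.snapshot(n);cv2.imwrite(f"pics/{n}0.png",im[:,:,::-1]);print(n,vision.camera_model(n))
E
```

```text
pics
0.0 [ 0.1778 -0.6506  0.2489] [[ 0.9646  0.2637 -0.0006]
 [ 0.2637 -0.9646  0.0019]
 [-0.0001 -0.002  -1.    ]] 0.08559775166654601 [ 0.0465 -0.248  -0.4264]
side {'camera_matrix': array([[459.1892,   0.    , 320.6753],
       [  0.    , 459.1892, 238.4319],
       [  0.    ,   0.    ,   1.    ]]), 'extrinsics': array([[ 0.9981, -0.0594, -0.0158, -0.5105],
       [-0.048 , -0.5933, -0.8035,  0.0948],
       [ 0.0384,  0.8028, -0.5951,  0.8734],
       [ 0.    ,  0.    ,  0.    ,  1.    ]])}
top {'camera_matrix': array([[605.3083,   0.    , 319.3151],
       [  0.    , 605.3083, 244.0959],
       [  0.    ,   0.    ,   1.    ]]), 'extrinsics': array([[ 0.0282, -0.9994, -0.0188,  0.0118],
       [-0.9867, -0.0249, -0.1609,  0.5182],
       [ 0.1603,  0.0231, -0.9868,  1.2045],
       [ 0.    ,  0.    ,  0.    ,  1.    ]])}
wrist {'camera_matrix': array([[371.6483,   0.    , 318.1906],
       [  0.    , 371.6483, 240.3454],
       [  0.    ,   0.    ,   1.    ]]), 'hand_eye': array([[-0.    , -0.951 , -0.3092,  0.0787],
       [ 1.    ,  0.0002, -0.0008, -0.0002],
       [ 0.0008, -0.3092,  0.951 , -0.1241],
       [ 0.    ,  0.    ,  0.    ,  1.    ]])}
```

View pics/top0.png

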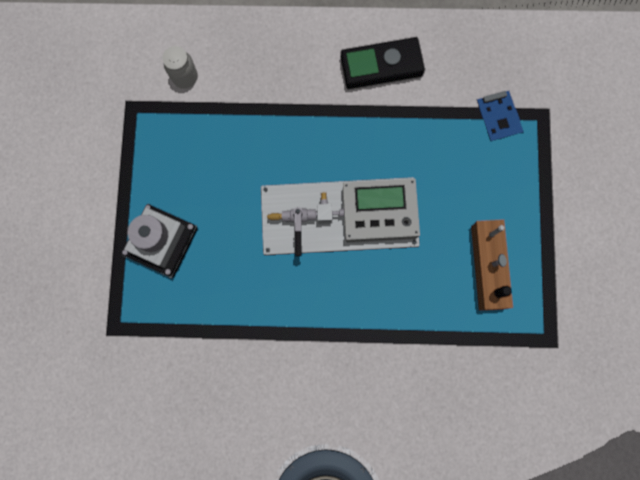

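View pics/side0.png

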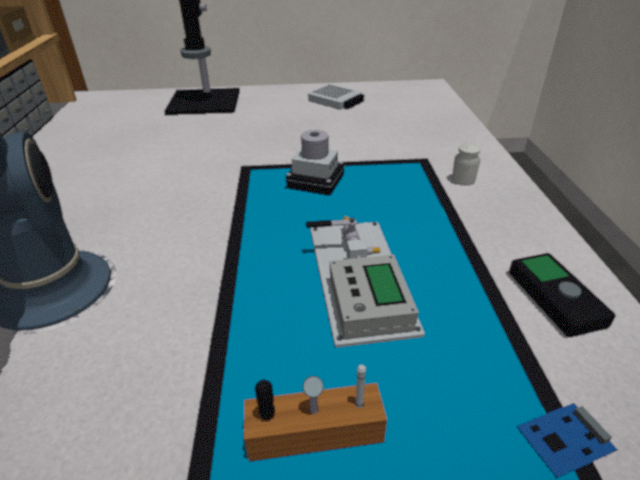

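Top view: the plate spans about (262,185)–(419,248). The valve axis is near (298,214), the sleeve near (298,243) and the port near (407,222). The stylus top is at about (502,229), with the mirror in the middle and the screwdriver at the near end. The side view agrees: stylus top near (361,368), port near (360,307).

```bash
cat > h.py <<'E'
import cv2,numpy as np
from rig import state,vision
np.set_printoptions(precision=4,suppress=True)
def ray(name,px,s=None):
    m=vision.camera_model(name);K=m['camera_matrix']
    x=(px[0]-K[0,2])/K[0,0];y=(px[1]-K[1,2])/K[1,1]
    if name!='wrist':
        E=m['extrinsics'];R=E[:3,:3].T;return -R@E[:3,3],R@np.array([x,y,1.])
    r=np.hypot(x,y);d=np.array([x/r*np.sin(r),y/r*np.sin(r),np.cos(r)])
    H=m['hand_eye'];R=np.array(s['tcp_rot']);return R@H[:3,3]+s['ee_pos'],R@H[:3,:3]@d
def plane(name,px,z,s=None):
    o,d=ray(name,px,s);return o+d*(z-o[2])/d[2]
def proj(name,p,s=None):
    m=vision.camera_model(name);K=m['camera_matrix']
    if name!='wrist':
        E=m['extrinsics'];c=E[:3,:3]@p+E[:3,3];return (K@c)[:2]/c[2]
    H=m['hand_eye'];R=np.array(s['tcp_rot']);t=R.T@(np.array(p)-s['ee_pos']);c=H[:3,:3].T@(t-H[:3,3])
    th=np.arctan2(np.hypot(c[0],c[1]),c[2]);u=c[:2]/np.hypot(c[0],c[1])*th;return K[0,0]*u+K[:2,2]
def tri(rays):
    A=sum(np.eye(3)-np.outer(d,d)/(d@d) for o,d in rays);b=sum((np.eye(3)-np.outer(d,d)/(d@d))@o for o,d in rays)
    return np.linalg.solve(A,b)
E
python3 - <<'E'
from h import *
im=cv2.imread('pics/top0.png');hsv=cv2.cvtColor(im,cv2.COLOR_BGR2HSV)
# rig blob: non-blue, inside mat
m=((hsv[...,1]<60)&(hsv[...,2]>120)).astype(np.uint8);m[:165]=0;m[270:]=0;m[:,:240]=0;m[:,440:]=0
c=max(cv2.findContours(m,0,2)[0],key=cv2.contourArea);print(cv2.minAreaRect(c),cv2.boundingRect(c))
for p in cv2.boxPoints(cv2.minAreaRect(c)): print(p,plane('top',p,.01))
w=((hsv[...,0]<20)&(hsv[...,1]>110)&(hsv[...,2]>60)).astype(np.uint8);w[:,:450]=0;w[:200]=0
c=max(cv2.findContours(w,0,2)[0],key=cv2.contourArea);print('stand',cv2.minAreaRect(c))
print('valve',plane('top',(298,212),.075),'sleeve',plane('top',(297.5,243),.077),'port',plane('top',(407,222),.057))
print('stylus top tri',tri([ray('top',(502,229)),ray('side',(361,368))]),plane('top',(502,229),.125))
print('port side',plane('side',(360,307),.057))
t=np.hstack([cv2.resize(im[160:320,240:440],None,fx=4,fy=4,interpolation=2)[:600,:560], cv2.resize(im[205:325,460:520],None,fx=4,fy=4,interpolation=2)[:480,:240].copy() if 0 else np.zeros((600,0,3),np.uint8)])
side=cv2.imread('pics/side0.png')
cv2.imwrite('pics/c1.png',np.vstack([np.hstack([cv2.resize(im[170:265,255:425],(680,380)),np.zeros((380,120,3),np.uint8)]),np.hstack([cv2.resize(im[212:267,465:520],(220,220)),cv2.resize(side[350:405,300:400],(400,220)),np.zeros((220,180,3),np.uint8)])]))
E
```

```text
((339.6300048828125, 215.65513610839844), (69.33121490478516, 156.96005249023438), 86.90594482421875) (261, 178, 159, 77)
[259.3933 185.276 ] [0.6479 0.1589 0.01  ]
[416.1245 176.8041] [ 0.6744 -0.1772  0.01  ]
[419.8667 246.0342] [ 0.5241 -0.1854  0.01  ]
[263.1355 254.5062] [0.4977 0.1443 0.01  ]
stand ((493.3663635253906, 264.6633605957031), (88.16029357910156, 27.861042022705078), 84.2894058227539)
valve [0.5771 0.0698 0.075 ] sleeve [0.5132 0.0686 0.077 ] port [ 0.5655 -0.1524  0.057 ]
stylus top tri [ 0.5424 -0.3244  0.1295] [ 0.5424 -0.3257  0.125 ]
port side [ 0.5671 -0.1497  0.057 ]
```

View pics/c1.png

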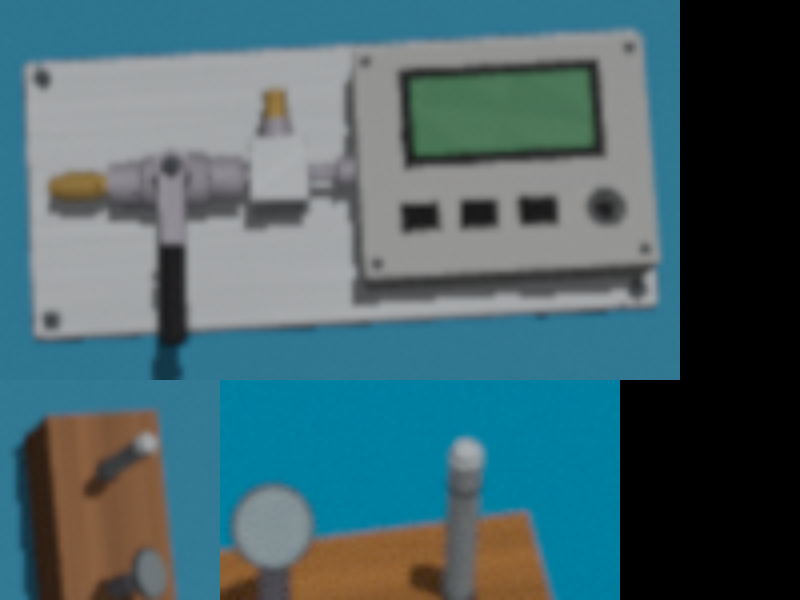

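The plate's yaw is about +0.08 rad. The lever is nearly closed (about 0.06 rad open) and the stylus is in the far socket. I'll square the tool with the world axes and travel past the stand.

Emit:
drive_tool(
  increments=[0,0,0,0,0,0.85,1,0,0,0,0,0,0.85,1,0,0,0,0,0,0.85,1,0.9,-1,0,0,0,0,1,0.9,-1,0,0,0,0,1,0.9,-1,0,0,0,0,1,0.9,-1,0,0,0,0,1,0.9,-1,0,0,0,0,1],
  newtons=30,
)

```text
time_s: 0.95
ee_pos: [0.2912, -0.5249, 0.2498]
tcp_rot: [[1.0, -0.0, -0.0], [-0.0, -1.0, 0.0], [-0.0, -0.0, -1.0]]
wrist_force: [0.7, 0.5, 0.0]
finger_gap: 0.0854
finger_force: 0.0
```

Emit:
drive_tool(
  increments=[0.9,-1,0,0,0,0,1,0.9,-1,0,0,0,0,1,0.9,-1,0,0,0,0,1,0.9,-1,0,0,0,0,1,0.9,-1,0,0,0,0,1,0.9,-1,0,0,0,0,1,0.9,-1,0,0,0,0,1,0.9,-1,0,0,0,0,1],
)

```text
time_s: 1.75
ee_pos: [0.4711, -0.325, 0.2498]
tcp_rot: [[1.0, -0.0, -0.0], [-0.0, -1.0, 0.0], [-0.0, -0.0, -1.0]]
wrist_force: [0.7, -0.3, -0.2]
finger_gap: 0.0856
finger_force: 0.0
```

```bash
python3 - <<'E'
from h import *
import pickle
s=state();im=vision.snapshot('wrist')[:,:,::-1];cv2.imwrite('pics/w1.png',im);pickle.dump(s,open('w1.pkl','wb'))
print(s['time_s'],s['ee_pos'],s['tcp_rot'])
E
```

```text
1.75 [ 0.4711 -0.325   0.2498] [[ 1.     -0.0003 -0.0004]
 [-0.0003 -1.      0.0001]
 [-0.0004 -0.0001 -1.    ]]
```

View pics/w1.png

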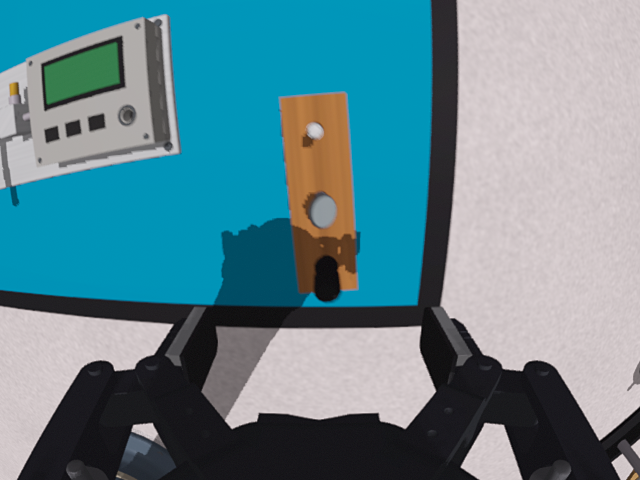

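Wrist view: stylus top at (315,130), stand-top corners at (280,96), (346,92), (357,289) and (299,292), port at (128,115).

```bash
python3 - <<'E'
from h import *
import pickle
s=pickle.load(open('w1.pkl','rb'));im=cv2.imread('pics/w1.png')
hsv=cv2.cvtColor(im,cv2.COLOR_BGR2HSV)
m=((hsv[...,1]<50)&(hsv[...,2]>130)).astype(np.uint8);m2=m[110:150,295:335]
n,l,st,c=cv2.connectedComponentsWithStats(m2);print(st,c+[295,110])
cs=[plane('wrist',p,.055,s) for p in [(280,96),(346,92),(357,289),(299,292)]];print(np.array(cs),np.mean(cs,0))
for p in [(315,130),(315.5,131)]: print('stylus',plane('wrist',p,.13,s))
print('port',plane('wrist',(128,115),.057,s))
g=cv2.cvtColor(im,6);print(cv2.HoughCircles(cv2.resize(g[85:145,98:158],None,fx=4,fy=4,interpolation=2),3,1,30,param1=80,param2=20,minRadius=15,maxRadius=50))
L=plane('top',(297.5,211.2),.078);e=plane('top',(298,254.5),.077);print(L,e,np.degrees(np.arctan2(*(L-e)[1::-1])),np.linalg.norm(L-e))
E
```

```text
[[   0    0   40   40 1400]
 [  12   13   17   16  200]] [[314.4814 129.38  ]
 [314.63   130.34  ]]
[[ 0.5738 -0.2926  0.055 ]
 [ 0.577  -0.3481  0.055 ]
 [ 0.3973 -0.3616  0.055 ]
 [ 0.3943 -0.3064  0.055 ]] [ 0.4856 -0.3272  0.055 ]
stylus [ 0.5455 -0.3227  0.13  ]
stylus [ 0.5448 -0.3231  0.13  ]
port [ 0.5672 -0.1509  0.057 ]
[[[114.5 115.5  37.7]]]
[0.578  0.0707 0.078 ] [0.49   0.0668 0.077 ] 2.564951673209169 0.08818229928201572
```

Emit:
drive_tool(
  increments=[0.1,-1,0,0,0,0,1,0.1,-1,0,0,0,0,1,0.1,-1,0,0,0,0,1,0.1,-1,0,0,0,0,1,0.1,-1,0,0,0,0,1,0.1,-1,0,0,0,0,1,0.1,-1,0,0,0,0,1,0.1,-1,0,0,0,0,1],
)

```text
time_s: 2.6
ee_pos: [0.4904, -0.1253, 0.2499]
tcp_rot: [[1.0, -0.0, -0.0], [-0.0, -1.0, -0.0], [-0.0, 0.0, -1.0]]
wrist_force: [0.7, 0.2, -0.2]
finger_gap: 0.0855
finger_force: 0.0
```

Emit:
drive_tool(
  increments=[0.1,-1,0.5,0,0,0,0.6,0.1,-1,0.5,0,0,0,0.6,0.1,-1,0.5,0,0,0,0.6,0.1,-1,0.5,0,0,0,0.6,0.1,-1,0.5,0,0,0,0.6,0.1,-1,0.5,0,0,0,0.6,0.1,-1,0.5,0,0,0,0.6,0,-0.7,0.5,0,0,-0.4,0.6],
)

```text
time_s: 3.4
ee_pos: [0.5083, 0.068, 0.1495]
tcp_rot: [[0.999, 0.045, 0.0], [0.045, -0.999, 0.0], [0.0, -0.0, -1.0]]
wrist_force: [-0.4, -0.9, 0.5]
finger_gap: 0.0514
finger_force: 0.0
```

```bash
python3 - <<'E'
from h import *
import pickle
s=state();im=vision.snapshot('wrist')[:,:,::-1];cv2.imwrite('pics/w2.png',im);pickle.dump(s,open('w2.pkl','wb'))
print(s['time_s'],s['ee_pos'],s['tcp_rot'],s['finger_gap'])
print(proj('wrist',[.578,.0705,.078],s),proj('wrist',[.51,.0677,.077],s))
E
```

```text
3.4 [0.5083 0.068  0.1495] [[ 0.999   0.0453  0.0004]
 [ 0.0453 -0.999   0.0004]
 [ 0.0004 -0.0004 -1.    ]] 0.05136403081575261
[319.8895 140.4652] [319.259 262.262]
```

View pics/w2.png

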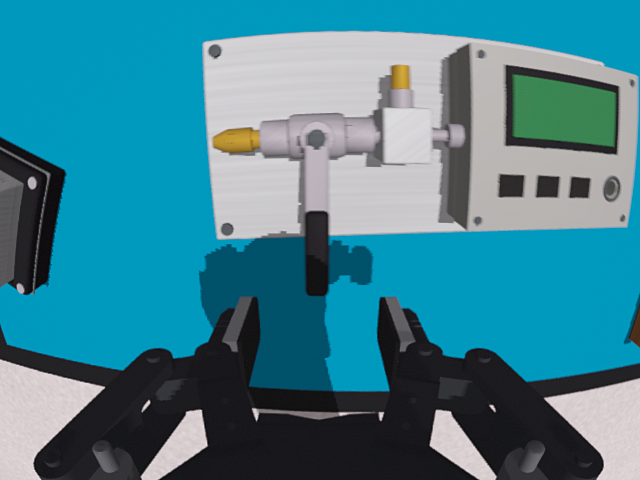

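Wrist view: pivot at (316,138), sleeve from (317,212) to (317,295), centred between the fingers. I'll go down and grip.

Emit:
drive_tool(
  increments=[0.05,-0.04,0.75,0,0,0,0.6,0,0,0.75,0,0,0,0.6,0,0,0.75,0,0,0,0.6,0,0,0.75,0,0,0,0.6,0,0,0,0,0,0,0,0,0,0,0,0,0,0,0,0,0,0,0,0,0,0,0,0,0,0,0,0],
  newtons=25,
)

```text
time_s: 4.25
ee_pos: [0.5098, 0.0675, 0.0758]
tcp_rot: [[0.999, 0.043, 0.001], [0.043, -0.999, 0.0], [0.001, -0.0, -1.0]]
wrist_force: [-0.6, 0.5, 0.1]
finger_gap: 0.0131
finger_force: 26.9
```

Emit:
drive_tool(
  increments=[0.015,-0.285,0,0,0,1,0,0.015,-0.285,0,0,0,1,0,0.015,-0.285,0,0,0,1,0,0.015,-0.285,0,0,0,1,0],
)

```text
time_s: 4.65
ee_pos: [0.5142, 0.0963, 0.0758]
tcp_rot: [[0.929, -0.37, 0.001], [-0.37, -0.929, 0.001], [0.001, -0.001, -1.0]]
wrist_force: [-0.4, 1.7, -0.7]
finger_gap: 0.0133
finger_force: 27.8
```

Emit:
drive_tool(
  increments=[0.015,-0.285,0,0,0,1,0,0.015,-0.285,0,0,0,1,0,0.015,-0.285,0,0,0,1,0,0.015,-0.285,0,0,0,1,0,0.015,-0.285,0,0,0,1,0,0.015,-0.285,0,0,0,1,0,0.015,-0.285,0,0,0,1,0],
)

```text
time_s: 5.35
ee_pos: [0.5476, 0.1338, 0.0761]
tcp_rot: [[0.444, -0.896, 0.002], [-0.896, -0.444, 0.003], [-0.002, -0.003, -1.0]]
wrist_force: [0.9, 1.5, -10.0]
finger_gap: 0.0133
finger_force: 26.5
```

Emit:
drive_tool(
  increments=[0.015,-0.285,0,0,0,1,0,0.015,-0.285,0,0,0,1,0,0.01,-0.2,0,0,0,0.7,0,0,0,0,0,0,0,0],
)

```text
time_s: 5.75
ee_pos: [0.5669, 0.1404, 0.0757]
tcp_rot: [[0.18, -0.984, 0.003], [-0.984, -0.18, 0.001], [-0.001, -0.003, -1.0]]
wrist_force: [2.2, 5.9, 2.3]
finger_gap: 0.0133
finger_force: 27.1
```

Emit:
drive_tool(
  increments=[0.01,-0.2,0,0,0,0.7,0,0.01,-0.15,0,0,0,0.5,0,0,0,0,0,0,0,0],
)

```text
time_s: 6.05
ee_pos: [0.5746, 0.1414, 0.0756]
tcp_rot: [[0.057, -0.998, -0.001], [-0.998, -0.057, 0.004], [-0.004, 0.001, -1.0]]
wrist_force: [-1.3, 7.4, 6.2]
finger_gap: 0.0134
finger_force: 28.6
```

```bash
python3 - <<'E'
from h import *
s=state();im=vision.snapshot('wrist')[:,:,::-1];cv2.imwrite('pics/w3.png',im)
print(s['time_s'],s['ee_pos'],s['tcp_rot'],s['wrist_force'],s['wrist_torque'])
E
```

```text
6.05 [0.5746 0.1414 0.0756] [[ 0.0568 -0.9984 -0.0011]
 [-0.9984 -0.0568  0.0038]
 [-0.0039  0.0009 -1.    ]] [-1.2704  7.4114  6.1671] [1.3247 0.3401 0.3276]
```

View pics/w3.png

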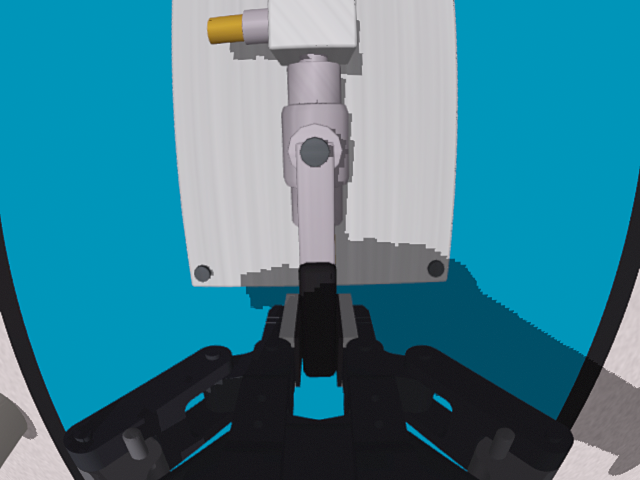

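The lever is in line with the pipe to within a couple of degrees (pivot (315,152), sleeve end (320,375)). I'll push a little further to feel the stop.

Emit:
drive_tool(
  increments=[0,-0.12,0,0,0,0.3,0,0,-0.12,0,0,0,0.3,0,0,0,0,0,0,0,0],
)

```text
time_s: 6.4
ee_pos: [0.5753, 0.1411, 0.0752]
tcp_rot: [[-0.004, -1.0, -0.014], [-1.0, 0.004, 0.007], [-0.006, 0.014, -1.0]]
wrist_force: [-15.6, 6.8, 17.1]
finger_gap: 0.0136
finger_force: 47.5
```

The stop is firm (15 N), so the valve is open. I'll release, rise and turn back.

Emit:
drive_tool(
  increments=[0,0.15,0,0,0,0,0.6,0,0,0,0,0,0,0.6,0,0,0,0,0,0,0.6,0,0,-0.8,0,0,0,0.6,0,0,-1,0,0,0,0.6,0,0,-1,0,0,-1,0.6,0,0,-1,0,0,-1,0.6,0,0,-1,0,0,-1,1],
)

```text
time_s: 7.2
ee_pos: [0.5768, 0.1376, 0.196]
tcp_rot: [[0.302, -0.953, 0.001], [-0.953, -0.302, -0.001], [0.001, -0.0, -1.0]]
wrist_force: [0.6, 0.1, -0.0]
finger_gap: 0.0646
finger_force: 0.0
```

Emit:
drive_tool(
  increments=[0,0,-1,0,0,-1,1,0,0,-1,0,0,-1,1,0,0,0,0,0,-1,1,0,0,0,0,0,-1,1,0,0,0,0,0,-1,1,0,0,0,0,0,-1,1,0,0,0,0,0,-1,1,0,0,0,0,0,-1,1],
)

```text
time_s: 8.0
ee_pos: [0.5768, 0.1376, 0.2452]
tcp_rot: [[0.911, -0.413, 0.001], [-0.413, -0.911, -0.0], [0.001, -0.0, -1.0]]
wrist_force: [0.6, 1.0, 0.2]
finger_gap: 0.0858
finger_force: 0.0
```

Emit:
drive_tool(
  increments=[0,0,0,0,0,-1,1,0,0,0,0,0,-1,1,0,0,0,0,0,-1,1,0,0,0,0,0,-1,1],
)

```text
time_s: 8.4
ee_pos: [0.5768, 0.1376, 0.2452]
tcp_rot: [[1.0, -0.007, 0.001], [-0.007, -1.0, -0.0], [0.001, 0.0, -1.0]]
wrist_force: [0.1, -0.8, -0.1]
finger_gap: 0.0853
finger_force: 0.0
```

```bash
python3 - <<'E'
from h import *
s=state();R=np.array(s['tcp_rot']);print(s['time_s'],s['ee_pos'],R,np.degrees(np.arctan2(R[1,0],R[0,0])))
p=R.T@(np.array([.545,-.323,.2])-s['ee_pos']);print(p/.025)
for n in('top','wrist'):
    cv2.imwrite(f'pics/{n}4.png',vision.snapshot(n)[:,:,::-1])
E
```

```text
8.4 [0.5768 0.1376 0.2452] [[ 1.     -0.0072  0.001 ]
 [-0.0072 -1.     -0.    ]
 [ 0.001   0.     -1.    ]] -0.40998402238656534
[-1.1427 18.4321  1.8084]
```

View pics/wrist4.png

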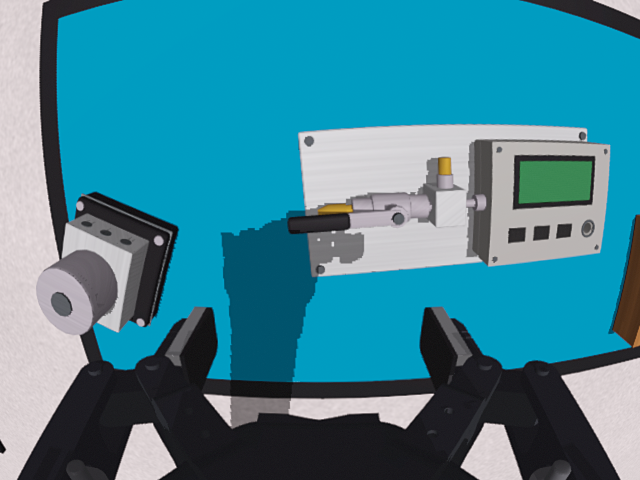

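Wrist view: lever from pivot (399,218) to sleeve end (290,224), along the pipe. I'll check its angle numerically.

```bash
python3 - <<'E'
from h import *
s=state()
A=plane('wrist',(399,218),.079,s);B=plane('wrist',(290,224.5),.075,s)
P=plane('wrist',(309,141),.012,s);Q=plane('wrist',(586,134),.012,s)
C=plane('wrist',(499,149),.056,s);D=plane('wrist',(606,149),.056,s);P2=plane('wrist',(320,269),.012,s)
an=lambda a,b:np.degrees(np.arctan2(-(b-a)[0],(b-a)[1]))
print(A,B,'lever',an(A,B),'rig',an(Q,P),an(D,C),np.degrees(np.arctan2(*(P-P2)[1::-1])))
t=cv2.imread('pics/top4.png');print('port',plane('wrist',(588,228),.057,s))
E
```

```text
[0.5796 0.0717 0.079 ] [0.5738 0.1612 0.075 ] lever 3.722750897969137 rig 4.504998069457707 4.877934985547706 3.9803733261654646
port [ 0.5646 -0.1495  0.057 ]
```

Emit:
drive_tool(
  increments=[0,1,0,0,0,-0.4,1,0,1,0,0,0,-0.4,1,0,1,0,0,0,0,1,0,1,0,0,0,0,1,0,1,0,0,0,0,1,0,1,0,0,0,0,1,0,1,0,0,0,0,1,0,1,0,0,0,0,1],
)

```text
time_s: 9.3
ee_pos: [0.588, -0.0628, 0.2451]
tcp_rot: [[0.998, 0.07, 0.001], [0.07, -0.998, -0.0], [0.0, 0.0, -1.0]]
wrist_force: [-0.4, 0.0, 0.6]
finger_gap: 0.0853
finger_force: 0.0
```

Emit:
drive_tool(
  increments=[0,1,0,0,0,0,1,0,1,0,0,0,0,1,0,1,0,0,0,0,1,0,0.5,0,0,0,0,1],
)

```text
time_s: 9.7
ee_pos: [0.5939, -0.1517, 0.2453]
tcp_rot: [[0.998, 0.067, 0.001], [0.067, -0.998, -0.002], [0.0, 0.002, -1.0]]
wrist_force: [-0.1, -0.3, -0.1]
finger_gap: 0.0856
finger_force: 0.0
```

```bash
python3 - <<'E'
from h import *
import pickle
s=state();im=vision.snapshot('wrist')[:,:,::-1];cv2.imwrite('pics/w5.png',im);pickle.dump(s,open('w5.pkl','wb'))
R=np.array(s['tcp_rot']);print(s['time_s'],s['ee_pos'],np.degrees(np.arctan2(R[1,0],R[0,0])))
print(proj('wrist',[.567,-.151,.057],s),proj('wrist',[.545,-.323,.13],s))
E
```

```text
9.7 [ 0.5939 -0.1517  0.2453] 3.869674761117462
[315.3338 244.5506] [521.8791 310.9966]
```

View pics/w5.png

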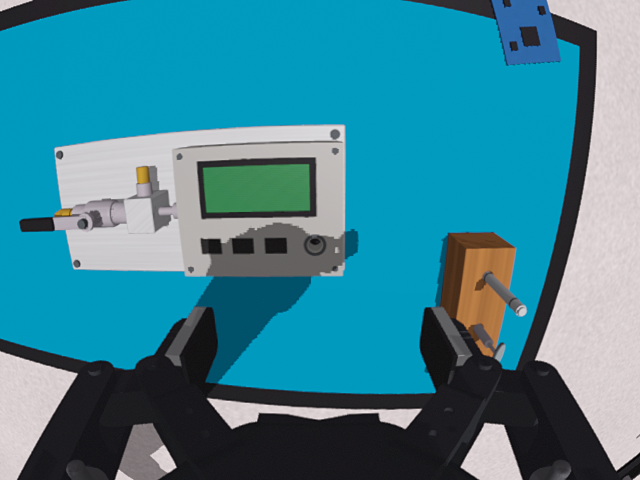

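Valve open within about 1°. The port at (315,243) and the stylus top at (520,310) agree with my estimates to about 1 mm. Next, move over the stylus.

Emit:
drive_tool(
  increments=[-0.34,0.96,0,0,0,0,1,-0.34,0.96,0,0,0,0,1,-0.34,0.96,0,0,0,0,1,-0.34,0.96,0,0,0,0,1,-0.34,0.96,0,0,0,0,1,-0.34,0.96,0,0,0,0,1,-0.37,0.95,0,0,0,0,1,0,0,0,0,0,0,1],
)

```text
time_s: 10.55
ee_pos: [0.5446, -0.3235, 0.2454]
tcp_rot: [[0.998, 0.067, -0.0], [0.067, -0.998, -0.002], [-0.0, 0.002, -1.0]]
wrist_force: [0.3, 0.1, -0.3]
finger_gap: 0.0854
finger_force: 0.0
```

```bash
python3 - <<'E'
from h import *
s=state();im=vision.snapshot('wrist')[:,:,::-1];cv2.imwrite('pics/w6.png',im)
R=np.array(s['tcp_rot']);print(s['time_s'],s['ee_pos'],np.degrees(np.arctan2(R[1,0],R[0,0])))
print(proj('wrist',[.545,-.323,.13],s))
hsv=cv2.cvtColor(im,cv2.COLOR_BGR2HSV)
m=((hsv[...,1]<60)&(hsv[...,2]>110)).astype(np.uint8)
n,l,st,c=cv2.connectedComponentsWithStats(m)
for i in range(1,n):
    if 30<st[i,4]<3000 and 250<c[i][0]<400 and 100<c[i][1]<330: print(st[i],c[i],plane('wrist',c[i],.13,s))
p=proj('wrist',[.545,-.323,.13],s).astype(int)
cv2.imwrite('pics/c6.png',cv2.resize(im[p[1]-50:p[1]+100,p[0]-75:p[0]+75],None,fx=4,fy=4))
E
```

```text
10.55 [ 0.5446 -0.3235  0.2454] 3.8222607328872593
[317.5015 240.6974]
[316 212   8  17 118] [319.4322 219.6864] [ 0.5598 -0.3233  0.13  ]
[310 229  16  20 218] [318.1147 239.1055] [ 0.5462 -0.3233  0.13  ]
[310 291  23  28 464] [321.0431 304.0474] [ 0.4969 -0.3288  0.13  ]
```

View pics/c6.png

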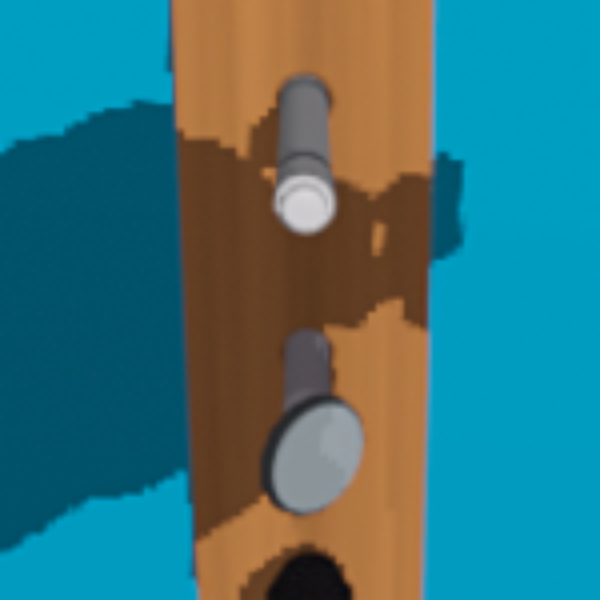

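Stylus top at (318,241), centred under the TCP. I'll go down and grip.

Emit:
drive_tool(
  increments=[0,0,1,0,0,0,0.8,0,0,1,0,0,0,0.6,0,0,1,0,0,0,0.6,0,0,1,0,0,0,0.6,0,0,1,0,0,0,0.6,0,0,1,0,0,0,0.6,0,0,0,0,0,0,0.2,0,0,0,0,0,0,0],
  newtons=50,
)

```text
time_s: 11.4
ee_pos: [0.5473, -0.319, 0.0951]
tcp_rot: [[0.997, 0.075, -0.0], [0.075, -0.997, 0.001], [-0.0, -0.001, -1.0]]
wrist_force: [0.3, 0.5, 0.1]
finger_gap: 0.0232
finger_force: 0.0
```

Emit:
drive_tool(
  increments=[0,0,0,0,0,0,0,0,0,0,0,0,0,0,0,0,0,0,0,0,0],
)

```text
time_s: 11.7
ee_pos: [0.5475, -0.3218, 0.0967]
tcp_rot: [[0.997, 0.073, 0.003], [0.073, -0.997, -0.003], [0.003, 0.003, -1.0]]
wrist_force: [1.0, -3.3, 1.1]
finger_gap: 0.009
finger_force: 48.6
```

Emit:
drive_tool(
  increments=[0,0,-0.5,0,0,0,0,0,0,-0.6,0,0,0,0,0,0,-0.6,0,0,0,0,0,0,-0.6,0,0,0,0,0,0,-0.6,0,0,0,0,0,0,-0.6,0,0,0,0,0,0,0,0,0,0,0],
)

```text
time_s: 12.4
ee_pos: [0.5474, -0.321, 0.1852]
tcp_rot: [[0.997, 0.073, 0.004], [0.073, -0.997, -0.002], [0.004, 0.002, -1.0]]
wrist_force: [0.6, 0.8, -0.9]
finger_gap: 0.0086
finger_force: 48.8
```

```bash
python3 - <<'E'
from h import *
s=state();im=vision.snapshot('side')[:,:,::-1];cv2.imwrite('pics/s7.png',im)
cv2.imwrite('pics/w7.png',vision.snapshot('wrist')[:,:,::-1]);cv2.imwrite('pics/t7.png',vision.snapshot('top')[:,:,::-1])
R=np.array(s['tcp_rot']);print(s['time_s'],s['ee_pos'],R,s['wrist_force'],s['finger_gap'])
print((R.T@(np.array([.5678,-.151,.2])-s['ee_pos']))/.025)
p=proj('side',np.array(s['ee_pos'])-[0,0,.05]).astype(int);print(p)
a=im[p[1]-75:p[1]+75,p[0]-75:p[0]+75];cv2.imwrite('pics/c7.png',cv2.resize(a,None,fx=4,fy=4))
E
```

```text
12.4 [ 0.5474 -0.321   0.1852] [[ 0.9973  0.0732  0.0037]
 [ 0.0732 -0.9973 -0.0016]
 [ 0.0036  0.0018 -1.    ]] [ 0.6135  0.8021 -0.9329] 0.0085648120706447
[ 1.3157 -6.7213 -0.6001]
[364 362]
```

View pics/c7.png

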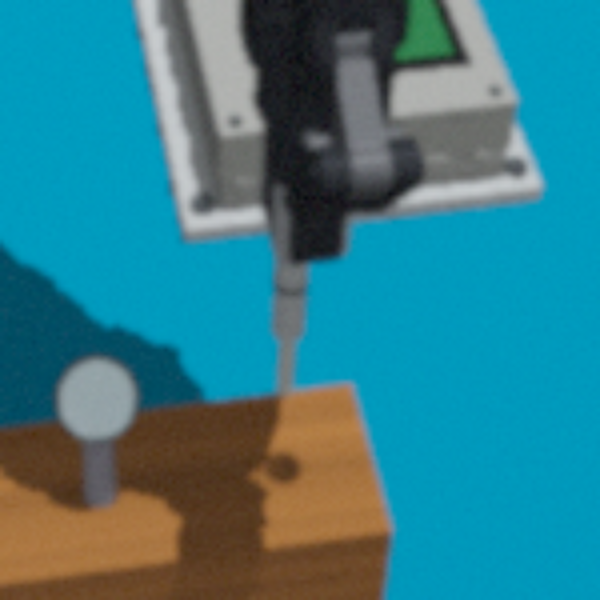

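Side crop: the stylus is upright in the fingers and clear of the stand, tip end at about (360.5,385) in the full picture. The mirror is untouched. Next I'll get the tip position by ray.

```bash
python3 - <<'E'
from h import *
s=state()
print('tip',plane('side',(360.5,385.2),.0935),'exp proj',proj('side',[.545,-.3222,.0935]),proj('side',[.545,-.3222,.126]))
w=cv2.imread('pics/w5.png');import pickle;s5=pickle.load(open('w5.pkl','rb'))
g=cv2.cvtColor(w,6)
c=cv2.HoughCircles(cv2.resize(g[215:275,285:345],None,fx=4,fy=4,interpolation=2),3,1,100,param1=80,param2=18,minRadius=25,maxRadius=55);print(c)
for q in c[0]: print('port',plane('wrist',(q[0]/4+285-.4,q[1]/4+215-.4),.057,s5))
s=cv2.imread('pics/side0.png');t=cv2.imread('pics/top0.png')
for n,i,(x,y) in(('side',s,(360,307)),('top',t,(407,222))):
    g=cv2.cvtColor(i[y-12:y+13,x-12:x+13],6);m=cv2.inRange(g,0,int(np.median(g))-25)
    k,l,st,cc=cv2.connectedComponentsWithStats(m)
    for j in range(1,k):
        if st[j,4]>15: print(n,st[j],cc[j]+[x-12,y-12],plane(n,cc[j]+[x-12,y-12],.056))
w=cv2.imread('pics/w7.png')
E
```

```text
tip [ 0.5441 -0.3229  0.0935] exp proj [361.1144 384.6638] [362.0897 368.3216]
[[[120.5 118.5  44.4]]]
port [ 0.5673 -0.1504  0.057 ]
side [ 3  0 10  3 20] [355.65 295.55] [ 0.5635 -0.1217  0.056 ]
side [ 5  8 13  9 95] [359.1263 307.1368] [ 0.5658 -0.1489  0.056 ]
side [10 23 15  2 21] [366.2857 318.7143] [ 0.5738 -0.175   0.056 ]
top [23  0  2 16 20] [418.8 216.3] [ 0.5782 -0.1765  0.056 ]
top [ 6  7 11 10 81] [406.1852 221.3827] [ 0.5669 -0.1508  0.056 ]
```

Emit:
drive_tool(
  increments=[0.2,-0.97,0,0,0,0,0,0.2,-0.97,0,0,0,0,0,0.2,-0.97,0,0,0,0,0,0.2,-0.97,0,0,0,0,0,0.2,-0.97,0,0,0,0,0,0.2,-0.97,0,0,0,0,0,0.19,-0.97,0,0,0,0,0,0,0,0.8,0,0,0,0],
)

```text
time_s: 13.35
ee_pos: [0.5709, -0.1442, 0.1629]
tcp_rot: [[0.997, 0.079, 0.003], [0.079, -0.997, 0.002], [0.003, -0.002, -1.0]]
wrist_force: [1.0, 0.8, 0.0]
finger_gap: 0.0088
finger_force: 48.8
```

```bash
python3 - <<'E'
from h import *
s=state();im=vision.snapshot('side')[:,:,::-1];cv2.imwrite('pics/s8.png',im)
w=vision.snapshot('wrist')[:,:,::-1];cv2.imwrite('pics/w8.png',w)
R=np.array(s['tcp_rot']);print(s['time_s'],s['ee_pos'],R[:,0],s['wrist_force'])
t=np.array(s['ee_pos'])+R@[-.0028,.0013,.0917];print('tip',t,proj('side',t),proj('wrist',t,s),'port w',proj('wrist',[.567,-.1503,.057],s),proj('side',[.567,-.1503,.056]))
a,b=proj('wrist',t,s).astype(int)
print(cv2.cvtColor(w,6)[b-30:b+26:2,a-26:a+26:2])
E
```

```text
13.35 [ 0.5709 -0.1442  0.1629] [0.9968 0.0795 0.0028] [1.0233 0.7706 0.0022]
tip [ 0.5684 -0.1456  0.0711] [360.812 298.799] [320.6747 257.6613] port w [327.5768 252.6913] [359.969 307.697]
[[189 189 189 189 189 189 189 189 189 189 189 189 189 189 190 189 189 189
  189 189 190 189 189 189 189 189]
 [189 189 189 189 189 189 189 189 189 189 189 189 189 190 189 189 189 189
  189 189 189 189 189 189 189 189]
 [189 189 189 189 189 189 189 189 189 189 189 189 189 189 189 189 189 189
  189 189 189 189 189 189 189 189]
 [188 189 189 189 189 189 189 189 189 189 189 189 189 190 191 192 192 192
  191 191 190 189 189 189 189 190]
 [188 188 189 189 189 189 189 189 189 189 189 190 192 181 157 140 126 130
  145 163 192 191 190 189 189 189]
 [178 190 189 189 189 189 188 189 189 189 190 187 152  88  92  98  99  99
   98  94 110 170 192 190 189 189]
 [150 190 189 192 192 191 189 189 189 190 189 124  89  99  96 106 107 105
   97  95 101  91 160 191 189 189]
 [100 108 106 109 108 162 190 189 190 193 121  91  94 111  86  70  50  55
   78 138 106  94  92 169 191 189]
 [104 103 103 103 101 165 195 193 194
[... 1443 characters left out ...]
01 103 103
  104 103 102 103 101 103 102 103]
 [103 103 102 102 102 103 103 103 103 103 103 104 106 106 104 100 103 103
  103 103 103 103 102 103 103 102]
 [103 103 103 103 102 102 103 103 102 102 100 102 104 103 101 100 102 102
  102 103 102 103 102 103 103 102]
 [102 103 103 102 103 103 103 103 103  98 100 102 104 102 102 100 101 102
  103 102 102 102 103 102 102 103]
 [102 103 103 103 102 102 102 103 101  96 100 102 104 102 102 100 100 100
  102 103 102 102 102 103 103 103]
 [103 103 102 103 103 102 103 103 101  96  99 103 103 102 102 100 100  99
  103 102 102 103 103 102 103 103]
 [102 103 102 102 103 103 102 103  98  96 100 103 105 103 102 101  99  99
  103 102 102 103 103 102 103 103]]
```

The wrist image shows the port about 7 px (5 mm) to the right of the tip. I'll correct sideways and measure again.

Emit:
drive_tool(
  increments=[0,0.19,0,0,0,0,0,0,0,0,0,0,0,0],
)

```text
time_s: 13.65
ee_pos: [0.5689, -0.1553, 0.1631]
tcp_rot: [[0.998, 0.07, 0.001], [0.07, -0.998, -0.001], [0.001, 0.002, -1.0]]
wrist_force: [0.4, -0.7, 0.0]
finger_gap: 0.0084
finger_force: 48.8
```

```bash
python3 - <<'E'
from h import *
s=state();w=vision.snapshot('wrist')[:,:,::-1];cv2.imwrite('pics/w9.png',w)
R=np.array(s['tcp_rot']);print(s['time_s'],s['ee_pos'],R[:,0])
t=np.array(s['ee_pos'])+R@[-.0028,.0013,.0917];P=proj('wrist',[.567,-.1503,.057],s);print('tip',t,proj('wrist',t,s),'port w',P)
a,b=P.astype(int);g=cv2.cvtColor(w,6)[b-26:b+14,a-22:a+22]
c=cv2.HoughCircles(cv2.resize(g,None,fx=6,fy=6,interpolation=2),3,1.5,200,param1=80,param2=15,minRadius=60,maxRadius=110);print(c)
for q in c[0]: u=(q[0]/6+a-22-.4,q[1]/6+b-26-.4);print(u,plane('wrist',u,.057,s))
print('cols',a-22,'rows',b-26);print(g[:, ::2])
E
```

```text
13.65 [ 0.5689 -0.1553  0.1631] [0.9975 0.0705 0.0006]
tip [ 0.5663 -0.1569  0.0714] [320.6698 257.6585] port w [310.5449 248.2135]
[[[134.25 164.25  91.05]]]
(np.float64(309.975), np.float64(248.975)) [ 0.5664 -0.15    0.057 ]
cols 288 rows 222
[[189 188 189 189 189 189 189 189 189 189 189 189 189 189 188 189 189 189
  190 190 190 190]
 [189 189 189 189 188 189 189 189 189 189 188 189 189 188 189 189 189 188
  189 190 190 190]
 [189 189 189 189 189 189 189 189 189 188 189 188 189 189 188 188 189 188
  189 189 189 190]
 [189 189 189 189 189 189 189 189 189 189 189 189 189 189 189 189 189 188
  188 189 189 189]
 [189 189 189 189 189 189 188 189 188 189 189 189 189 189 189 189 189 188
  189 188 189 190]
 [189 188 189 188 189 188 189 189 189 188 189 189 189 189 188 189 189 189
  189 189 189 190]
 [189 189 189 189 188 189 189 189 189 189 189 189 189 189 189 189 189 188
  188 189 189 190]
 [189 189 188 188 188 189 189 189 188 188 189 189 189 189 189 189 188 189
  189 189 188 189]
 [189 188 188 189 188 189 188 189 189 189 189 188 189 188 188 189 189 188
  189 189 188 189]
 [189 189 189 189
[... 2166 characters left out ...]
5  85  85  84  92 101  66  98
  120 193 190 188]
 [103 103 104 104  99  50  47  92 102  94  86  86  85  91  99  93  61  95
  181 194 190 188]
 [103 102 103 105 103  50  48  63  95 101  97  93  96 101 100  96  84  60
  126 129 166 190]
 [104 103 103 103 104  72  47  49  71 102 102 101 103 103  88 107 106  97
  102  98 161 191]
 [103 104 104 103 105  98  53  48  51  73  93 103  86  76  85 109 110 108
  105 100 162 192]
 [103 103 103 103 103 106  73  48  49  49  67  76  60  49  88 110 109 108
  105 100 163 193]
 [103 103 103 104 103 104  95  62  48  48  51  50  49  48  89 110 109 107
  104 100 163 195]
 [103 104 103 103 103 104 105  89  62  49  50  49  50  48  91 109 110 107
  103 101 144 196]]
```

Emit:
drive_tool(
  increments=[0,0,0,0,0,0,0,0,0,0,0,0,0,0,0,0,0,0,0,0,0],
)

```text
time_s: 14.0
ee_pos: [0.5691, -0.1533, 0.1627]
tcp_rot: [[0.997, 0.073, 0.0], [0.073, -0.997, 0.0], [0.0, 0.0, -1.0]]
wrist_force: [-0.5, -0.9, -0.6]
finger_gap: 0.0088
finger_force: 48.8
```

```bash
python3 - <<'E'
from h import *
s=state();R=np.array(s['tcp_rot']);print(s['ee_pos'],R[:,0],s['qd'])
t=np.array(s['ee_pos'])+R@[-.0028,.0013,.0917];print(t,R.T@(np.array([.567,-.1503,.0714])-t)/.025)
E
```

```text
[ 0.5691 -0.1533  0.1627] [0.9973 0.0728 0.0004] [-0.0029  0.0004 -0.003   0.0004 -0.0001  0.0002 -0.001 ]
[ 0.5665 -0.1548  0.071 ] [ 0.0351 -0.1795 -0.0141]
```

Emit:
drive_tool(
  increments=[0.02,-0.09,0,0,0,0,0,0.02,-0.09,0,0,0,0,0,0,0,0,0,0,0,0,0,0,0,0,0,0,0,0,0,0,0,0,0,0],
)

```text
time_s: 14.5
ee_pos: [0.5697, -0.1487, 0.1625]
tcp_rot: [[0.997, 0.073, 0.0], [0.073, -0.997, -0.0], [0.0, 0.0, -1.0]]
wrist_force: [-0.0, -0.6, -0.2]
finger_gap: 0.0083
finger_force: 48.8
```

```bash
python3 - <<'E'
from h import *
s=state();w=vision.snapshot('wrist')[:,:,::-1];cv2.imwrite('pics/w10.png',w)
R=np.array(s['tcp_rot']);print(s['time_s'],s['ee_pos'],R[:,0])
t=np.array(s['ee_pos'])+R@[-.0028,.0013,.0917];P=proj('wrist',[.567,-.1503,.057],s);T=proj('wrist',t,s);print('tip',t,T,'port w',P,R.T@(np.array([.567,-.1503,.0714])-t)/.025)
g=cv2.cvtColor(w,6);print('rim rows',P[0],g[222:275,int(P[0])]);print('rowslice from 290',[g[int(P[1])-4,290:345]]);print(g[262:275:3,300:340])
E
```

```text
14.5 [ 0.5697 -0.1487  0.1625] [0.9973 0.073  0.0001]
tip [ 0.567  -0.1502  0.0708] [320.6725 257.6596] port w [320.7607 250.2284] [-0.0008  0.0054 -0.0224]
rim rows 320.76067523823247 [189 188 189 189 189 189 189 189 189 189 189 190 190 176 134  92  99  90
  92 122  50  35  41  41  41  39  38  39  64  86  86  85  84  85 100 109
 110 109 110 109 109 108 110 109 109 109 109 110 109 105 103 102 102]
rowslice from 290 [array([103, 104, 104, 103, 103, 104, 104, 102, 104, 104, 104, 103, 103,
       104, 104,  93,  64,  54,  70,  71,  75,  86,  89,  63,  32,  16,
        30,  40,  41,  41,  41,  40,  40,  39,  40,  39,  40,  67, 111,
       135, 125,  84,  92,  97,  90, 130, 185, 191, 190, 189, 189, 189,
       189, 189, 189], dtype=uint8)]
[[103 103 104 104 103 103 104 103 105 104  96  82  65  52  48  65  94 108
  110 109 109 109 109 108  65  47  47  47  58 120 175 198 190 112  99 103
  103 104 103 103]
 [104 104 104 103 103 103 103 103 103 103 105 104 104 105 104 103 106 108
  109 110 109 109 108 106 104 103 105 105 105 102 100 100 101 102 102 103
  103 103 103 103]
 [103 103 105 102 103 103 103 103 103 103 103 104 104 104 103 103 104 107
  108 110 109 108 106 105 102 102 103 103 103 104 104 103 103 103 103 104
  104 103 103 104]
 [103 104 103 103 103 104 103 103 103 103 103 104 103 103 103 103 105 106
  106 105 105 106 104 104 100 103 104 104 104 104 103 103 104 104 103 104
  103 103 104 103]
 [103 103 103 103 103 104 103 103 103 103 104 103 100  99 100 100 102 103
  104 104 102 103 102 100 100 101 101 102 104 104 103 103 103 103 104 103
  103 104 104 104]]
```

Aligned within about 1 mm. I'll nudge +1 mm in x and go down slowly.

Emit:
drive_tool(
  increments=[0.04,0,0,0,0,0,0,0,0,0.2,0,0,0,0,0,0,0.25,0,0,0,0,0,0,0.25,0,0,0,0,0,0,0.2,0,0,0,0,0,0,0,0,0,0,0],
)

```text
time_s: 15.15
ee_pos: [0.5701, -0.1484, 0.139]
tcp_rot: [[0.997, 0.073, -0.002], [0.073, -0.997, 0.0], [-0.002, -0.0, -1.0]]
wrist_force: [0.5, 0.4, -0.7]
finger_gap: 0.0085
finger_force: 48.8
```

The tip is inside the port with no contact force. Continue down.

Emit:
drive_tool(
  increments=[0,0,0.15,0,0,0,0,0,0,0.15,0,0,0,0,0,0,0.1,0,0,0,0,0,0,0,0,0,0,0],
)

```text
time_s: 15.55
ee_pos: [0.5709, -0.1487, 0.1301]
tcp_rot: [[0.997, 0.073, 0.0], [0.073, -0.997, -0.0], [0.0, 0.0, -1.0]]
wrist_force: [-0.2, 0.2, 2.2]
finger_gap: 0.0086
finger_force: 49.0
```

Emit:
drive_tool(
  increments=[0,0,0.04,0,0,0,0,0,0,0.04,0,0,0,0,0,0,0,0,0,0,0],
)

```text
time_s: 15.85
ee_pos: [0.5709, -0.1487, 0.1283]
tcp_rot: [[0.997, 0.073, 0.001], [0.073, -0.997, -0.0], [0.001, 0.0, -1.0]]
wrist_force: [-1.0, 0.2, 3.2]
finger_gap: 0.0086
finger_force: 49.1
```

Spring contact: 2 N rising to 3 N. I'll press on to the bottom.

Emit:
drive_tool(
  increments=[0,0,0.05,0,0,0,0,0,0,0.05,0,0,0,0,0,0,0.05,0,0,0,0,0,0,0,0,0,0,0],
)

```text
time_s: 16.25
ee_pos: [0.5719, -0.1496, 0.1263]
tcp_rot: [[0.997, 0.073, 0.003], [0.073, -0.997, -0.001], [0.003, 0.001, -1.0]]
wrist_force: [-2.0, 0.3, 13.9]
finger_gap: 0.0086
finger_force: 50.1
```

Emit:
drive_tool(
  increments=[0,0,0,0,0,0,0,0,0,0,0,0,0,0,0,0,0,0,0,0,0,0,0,0,0,0,0,0],
)

```text
time_s: 16.65
ee_pos: [0.5719, -0.1496, 0.1263]
tcp_rot: [[0.997, 0.073, 0.003], [0.073, -0.997, -0.001], [0.003, 0.001, -1.0]]
wrist_force: [-2.4, -0.1, 14.1]
finger_gap: 0.0087
finger_force: 50.0
```

```bash
python3 -c "
from rig import ticket;print(ticket.job_done())"
```

```text
the job is handed in; nothing more can be done
None
```

The job is handed in, with no verdict returned: the vent valve is turned to its open stop, and the gripped upright stylus is holding the zero button at its bottom stop (about 14 N).

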